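Pump down the vacuum specimen chuck

TASK

Get the vacuum chuck ready for the microscope: with the fingertips, push the safety catch aside from under the pump knob, then press the spring plunger down and let it come right back up, again and again, until the indicator pin has popped fully out of its tower. Let the pump raise the pin: do not touch the pin, do not force the knob, pick nothing up, and do not knock the things standing around. Finish with the plunger back up.

Things in the scene. Friction and masses are not known exactly. Their poses are not given: they have to be found in the camera images.
- pump: pump fixture, bolted down; origin on the work surface under the plunger axis, turned only about the vertical. Its frame, mm: base plate x -50..155, y -69..104, 12 thick; pump cylinder 52 dia, top z 72, at 0,0; black indicator tower 36 dia, top z 75, at x 0, y 70; catch hinge post 18 dia, top z 98, at x 45, y -13; low specimen chuck 84 dia, top z 37, at x 108, y 30
- knob_top (a point): centre of the flat top of the plunger's round black knob (44 mm diameter, 14 mm thick, flat top 38 mm across), 116 mm above the work surface when the plunger is up; moves down with it
- plunger (a joint): plunger travel, m: 0 up (it springs back there by itself), 0.014 fully down. Spring about 8 N at the top, 14 N fully down. With the catch under the knob it stops at 0.004. A stroke deeper than about 0.010 counts; the pin steps out as the plunger springs back up
- catch (a joint): safety catch angle, rad: 0 under the knob, 1.0 end stop, swung about the hinge post towards the fixture's -y; starts at 0 to 0.15. It turns stiffly (about 0.6 N at the tab) and stays where it is left. From 0.34 on the knob is free
- catch_tab (a point): upright steel tab on the near end of the catch bar: 6 mm thick, 18 mm wide along the bar, z 88 to 130 mm; this point is mid-tab at z 120 mm, 110 mm from the hinge axis. At angle 0 the bar (10 mm wide, z 88 to 98 mm) runs from the hinge along the fixture's -x under the knob, and the tab is at x -65, y -13 mm. Push the tab's +y face towards -y to open
- pin (a joint): how far the indicator pin has moved up out of its tower, m: 0 to 0.011 at the start; each full pump stroke adds about 0.009 (the first may add two steps); fully out it stands at about 0.036 and more strokes change nothing. Usually three or four strokes. Friction holds it in between
- pin_head: the steel indicator pin, 12 mm diameter, upright on the axis of the indicator tower; it sticks out of the tower by 4 mm plus the value of joint pin (40 mm when fully out). Its origin lies on the tower's axis and moves with it
- pin_top (a point): centre of the indicator pin's top: at z 79 mm plus the value of joint pin; about 115 mm when fully out
- knob: the plunger's knob as a body (its origin lies on the plunger axis, 116 mm below the knob's top)
- lens: bystander: steel microscope objective standing upright, 34 mm diameter, 50 mm tall; origin at the centre of its underside
- dish: bystander: shallow open round dish, 60 mm diameter, 15 mm tall; origin at the centre of its underside
- jar: bystander: small capped sample jar, 44 mm diameter, 55 mm tall; origin at the centre of its underside
- slidebox: bystander: closed grey slide box, 85 x 40 x 30 mm; origin at the centre of its underside
- extring: bystander: aluminium extension ring, 40 mm outer diameter, 12 mm tall, lying flat; origin at the centre of its underside
- mouse: bystander: grey computer mouse, about 94 x 60 x 30 mm; origin on its underside
- driver: bystander: small screwdriver lying flat, 150 mm long; origin at the middle of its underside

How it is judged:
By the outcome, as a careful person would: the job done as asked, in the order asked, and still so for the second after the job is handed in, with the robot touching nothing.
It also fails if it takes over 48 s, if anything falls off the work surface, if the arm or the gripper's body presses on something with over 40 N, if the wrist force passes 120 N, or if a joint passes its speed limit or range.

ROBOT

A 6-joint arm with a two-finger parallel gripper is mounted at the origin on the work surface. World frame = base frame: x ahead of the robot, y to its left, z up, the work surface at z = 0. Lengths are in m, angles in degrees, forces in N, time in s.
With the tool pointing down it reaches from about 0.325 to 0.775 m from the base axis. Payload 5.5 kg.
Tool frame: the origin (TCP) lies on the centre line of the jaws, within the pads' length; the fingertips stand 22 mm ahead of it and the grasp point (between the pads) lies 3 mm ahead of it; x points along the fingers, y is the direction in which the jaws open and shut, and the axes are right-handed (so a half turn about x gives the same grasp; the last joint's range is limited). The gripper opens to 85 mm and grips with 20 to 120 N. Pads are 22 mm wide; open, the fingers measure 114 mm over their backs; the gripper's body (76 mm by 85 mm) begins 54 mm behind the grasp point. The pads swing forward as they close: fully open they stand 13 mm farther back than shut.
Start: joints at [68.944, 5.22, 70.514, -0, 104.267, -3.249], TCP at [0.183, 0.571, 0.253] pointing down, gripper open.
Joint ranges: [-164.24, 164.24], [-49.07, 125.15], [9.68, 141.18], [-86.29, 266.29], [3.28, 154.24], [-151.56, 151.56]. Speed limits (degrees/s): [147.25, 147.25, 172.46, 180, 180, 180].

INTERFACE

Orientations are given as [roll, pitch, yaw] about the fixed x, y, z axes, in that order (R = Rz(yaw) Ry(pitch) Rx(roll)).
In Python, from cell import env gives the robot as it stands. The module is installed in compiled form; this text tells all that it offers.
- The arm moves only by the shell command python3 -m handwheel 'ROWS' [OPENING] [FORCE]. ROWS is JSON, a list of rows, each an object with "slide": the shift along the tool's x, y, z in m, a list of three; "roll": the turn about the tool's x in rad. A call has 1 to 12 rows; each row shifts and turns the pose as measured when the row begins, along the tool's axes as they then stand; what a row does not reach is not made up. A row lasts 1/8 s, in which the tool goes at most 62.5 mm and 10.7 degrees, less where a joint would pass 70% of its speed; a pose out of reach is approached as far as the arm can. A call is refused whole if a number of a shift passes 0.0625 or a number of a turn 0.188, either way. A call with a gripper value outside its range is refused whole. OPENING is the finger opening in m, from 0 to 0.0854, set as the call begins (- or left out, the last holds). The fingers move at their own pace and stop on an object; FORCE is the grip in N (left out, the last holds). Time passes only in rows, so rows that do not move let the fingers close. It gives the time, the measured TCP pose, the force and the opening at its end, in the units of the state.
- env.read_state(): the state, without advancing time (a new reading comes with each control period).
- env.grab_frame(name): name is "scene" or "top" or "wrist"; returns a dict with "pixels" (420x560x3 uint8, red, green, blue), "depth" (420x560 float32, m along the optical axis (not along the pixel's ray), 0 where there is no reading), "K" (3x3 intrinsics, pixels), "world_to_cam" (4x4, takes a point from world to camera coordinates). Camera axes: x right, y down, z forward; pixel columns grow to the right and rows downward; lengths in m; the calibration is good to about 2 mm. A picture is of the moment at which its call begins.
- env.close_job(): hands the job in, once; it reports no verdict.
Trained networks look in a picture, given as the dict that the camera call returned (one of the last four; its "shot" number tells which), for a name from the list of things; names that differ only in an ending like _2 or _b are one class to them, and where a whole thing is asked for, a point or a joint stands for the part that bears it (a point fixed in the world has none). Each returns a list of dicts, best first, with "p" (0 to 1); they miss things now and then, are a little off and sometimes report something else, mostly with a low value. They report only what shows in the picture. A call takes as long as a camera call.
- env.search_frame(name, picture): "extent" ([centre column, centre row, width, height] in pixels, round what is visible of it).
- env.outline_of(name, picture): "region" (420x560 bool, what is visible of it) and "extent" ([centre column, centre row, width, height] in pixels, round what is visible of it).
The state is a dict: "t": time; "joint_pos": joint angles; "qvel": joint speeds; "joint_torque": joint torques, N m; "tcp_pos": TCP position; "orientation": TCP orientation; "wrist_force": force on the tool from outside, world axes, zero at the start; "moment": the same for the moment, N m; "opening": finger opening in m.
Only numpy, scipy, OpenCV 4.12 (cv2) and the standard library are available. Lean on these libraries where they do the work, as an engineer would, in place of code of your own. Each camera call takes 0.05 s, during which the arm holds its last target.

## Working session

There is one attempt and no reset: what is moved stays moved. The work goes in short steps, Python scripts to look and compute and a shell command to move; the robot and the scene stay as the last step left them, time stands still between calls to the robot, and variables do not carry over. Pictures are saved under pics/ and viewed, and the job is handed in when it is done.

```bash
mkdir -p pics; cat > h.py <<'E'
import numpy as np, cv2
from cell import env
def save(f,n): cv2.imwrite(f'pics/{n}.png', cv2.cvtColor(f['pixels'],cv2.COLOR_RGB2BGR))
def w(f,u,v,d=None):
    K=f['K']; d=f['depth'][int(v),int(u)] if d is None else d
    p=np.array([(u-K[0,2])/K[0,0]*d,(v-K[1,2])/K[1,1]*d,d,1])
    return (np.linalg.inv(f['world_to_cam'])@p)[:3]
def cloud(f,m):
    vs,us=np.nonzero(m&(f['depth']>0)); K=f['K']; d=f['depth'][vs,us]
    p=np.stack([(us-K[0,2])/K[0,0]*d,(vs-K[1,2])/K[1,1]*d,d,np.ones_like(d)])
    return (np.linalg.inv(f['world_to_cam'])@p)[:3].T
E
python3 - <<'E'
from h import *
s=env.read_state(); print({k:np.round(v,3).tolist() for k,v in s.items()})
for c in ['top','scene']:
    f=env.grab_frame(c); save(f,c+'0')
    for n in ['knob','catch_tab','pin_head','pump','lens','dish','jar','slidebox','extring','mouse','driver']:
        r=env.outline_of(n,f)
        if r:
            p=cloud(f,r[0]['region'])
            print(c,n,round(r[0]['p'],2),np.round(r[0]['extent']),'med',np.round(np.median(p,0),3),'lo',np.round(np.percentile(p,3,axis=0),3),'hi',np.round(np.percentile(p,97,axis=0),3),len(p))
            if n=='knob':
                t=p[p[:,2]>0.11]; print('  knobtop',t.mean(0),len(t), t.min(0),t.max(0))
E
```

```text
{'t': 0.0, 'joint_pos': [68.947, 5.264, 70.583, 0.001, 104.267, -3.25], 'qvel': [-0.004, 0.004, 0.019, 0.024, -0.143, -0.074], 'joint_torque': [-0.002, -45.873, -41.801, -0.0, 0.012, -0.0], 'tcp_pos': [0.183, 0.571, 0.252], 'orientation': [-93.621, 89.886, -111.424], 'wrist_force': [0.309, 0.375, -0.695], 'moment': [-0.005, 0.03, 0.062], 'opening': 0.085}
top knob 0.6 [313. 210.  25.  22.] med [ 0.568 -0.031  0.115] lo [ 0.549 -0.049  0.11 ] hi [ 0.586 -0.012  0.118] 380
  knobtop [ 0.56788775 -0.0313077   0.11515316] 368 [ 0.54791506 -0.05174534  0.11037206] [ 0.5887096 -0.0100847  0.1191681]
top catch_tab 0.72 [240. 232.  19.  18.] med [0.528 0.118 0.046] lo [ 0.514  0.105 -0.   ] hi [0.547 0.135 0.052] 224
top pump 0.88 [298. 201.  94. 104.] med [ 0.608 -0.002  0.013] lo [ 0.514 -0.089  0.009] hi [0.711 0.084 0.115] 6891
top lens 0.51 [325. 216.  28.  55.] med [ 0.543 -0.061  0.098] lo [ 0.506 -0.075  0.093] hi [ 0.62  -0.029  0.13 ] 230
top dish 0.98 [361. 161.  22.  24.] med [ 0.708 -0.143  0.009] lo [ 0.682 -0.168  0.003] hi [ 0.731 -0.118  0.016] 477
top jar 0.61 [380. 204.  2
[... 1298 characters left out ...]
4 [144. 283.  33.  24.] med [ 0.701 -0.146  0.009] lo [ 0.68  -0.169  0.001] hi [ 0.729 -0.119  0.015] 686
scene jar 0.66 [152. 234.  29.  37.] med [ 0.619 -0.174  0.042] lo [ 0.594 -0.196  0.006] hi [ 0.629 -0.16   0.056] 698
scene slidebox 0.89 [333. 292.  34.  53.] med [0.652 0.181 0.029] lo [0.607 0.15  0.006] hi [0.684 0.21  0.032] 1259
scene extring 0.73 [234. 330.  21.  26.] med [0.758 0.042 0.01 ] lo [0.738 0.024 0.001] hi [0.774 0.058 0.013] 275
scene mouse 0.73 [166. 190.  30.  32.] med [ 0.485 -0.208  0.02 ] lo [ 0.435 -0.244  0.003] hi [ 0.51  -0.181  0.029] 767
scene driver 0.76 [251. 200.  64.  12.] med [ 0.456 -0.032  0.016] lo [ 0.447 -0.064  0.008] hi [0.468 0.038 0.026] 257
```

```bash
python3 - <<'E'
from h import *
for c in ['top','scene']:
    im=cv2.imread(f'pics/{c}0.png'); im=im[140:300,190:430] if c=='top' else im[150:350,110:370]
    cv2.imwrite(f'pics/{c}0z.png',cv2.resize(im,None,fx=3,fy=3,interpolation=cv2.INTER_CUBIC))
f=env.grab_frame('top'); g=env.grab_frame('scene')
for f in (f,g):
    p=cloud(f,np.ones((420,560),bool))
    m=(abs(p[:,0]-.55)<.12)&(abs(p[:,1]+.03)<.12)
    t=p[m&(p[:,2]>.121)&(p[:,2]<.14)]; print('tab',len(t),np.round(t.mean(0),4),t.min(0),t.max(0))
    t=p[m&(p[:,2]>.086)&(p[:,2]<.104)];
    np.set_printoptions(suppress=True,precision=3); print(len(t)); 
    if len(t)<400: print(t[::8])
    # pin/tower
    t=p[m&(p[:,2]>.068)&(p[:,2]<.09)&(p[:,1]>.01)]; print('tower',np.round(t.mean(0),4),t.min(0),t.max(0),len(t))
    t=p[m&(p[:,2]>.078)&(p[:,2]<.1)&(p[:,1]>.01)]; print('pin',t)
E
```

```text
tab 33 [ 0.512  -0.0733  0.1284] [ 0.50469329 -0.07827452  0.12208518] [ 0.51986884 -0.06911888  0.13193202]
254
[[ 0.622 -0.029  0.098]
 [ 0.62  -0.033  0.099]
 [ 0.619 -0.035  0.095]
 [ 0.616 -0.033  0.098]
 [ 0.614 -0.031  0.097]
 [ 0.612 -0.029  0.097]
 [ 0.61  -0.027  0.096]
 [ 0.608 -0.029  0.099]
 [ 0.607 -0.031  0.093]
 [ 0.603 -0.037  0.1  ]
 [ 0.602 -0.041  0.098]
 [ 0.598 -0.035  0.096]
 [ 0.596 -0.039  0.096]
 [ 0.594 -0.045  0.096]
 [ 0.588 -0.049  0.097]
 [ 0.564 -0.055  0.095]
 [ 0.559 -0.057  0.097]
 [ 0.556 -0.052  0.092]
 [ 0.553 -0.055  0.098]
 [ 0.551 -0.061  0.098]
 [ 0.547 -0.055  0.098]
 [ 0.545 -0.059  0.099]
 [ 0.543 -0.063  0.098]
 [ 0.539 -0.058  0.094]
 [ 0.537 -0.063  0.098]
 [ 0.535 -0.067  0.098]
 [ 0.531 -0.061  0.096]
 [ 0.529 -0.065  0.098]
 [ 0.527 -0.073  0.096]
 [ 0.523 -0.065  0.096]
 [ 0.519 -0.067  0.096]
 [ 0.511 -0.069  0.098]]
tower [0.551 0.036 0.075] [0.534 0.019 0.069] [0.567 0.054 0.084] 229
pin [[0.562 0.048 0.078]
 [0.556 0.039 0.08 ]
 [0.555 0.037 0.084]
 [0.555 0.035 0.083]
 [0.555 0.033 0.084]
 [0.553 0.041 0.082]
 [0.553 0.039 0.08
[... 1457 characters left out ...]
[0.571 0.052 0.083] 248
pin [[0.546 0.031 0.081]
 [0.545 0.032 0.08 ]
 [0.546 0.035 0.082]
 [0.544 0.036 0.079]
 [0.55  0.03  0.081]
 [0.548 0.031 0.08 ]
 [0.549 0.033 0.081]
 [0.55  0.036 0.083]
 [0.548 0.037 0.081]
 [0.548 0.039 0.082]
 [0.552 0.029 0.08 ]
 [0.552 0.031 0.081]
 [0.552 0.033 0.082]
 [0.553 0.035 0.083]
 [0.549 0.036 0.08 ]
 [0.55  0.038 0.081]
 [0.548 0.039 0.079]
 [0.554 0.029 0.08 ]
 [0.555 0.032 0.082]
 [0.554 0.033 0.081]
 [0.554 0.035 0.081]
 [0.552 0.036 0.08 ]
 [0.553 0.039 0.082]
 [0.553 0.04  0.082]
 [0.556 0.032 0.08 ]
 [0.555 0.033 0.08 ]
 [0.555 0.035 0.08 ]
 [0.554 0.037 0.08 ]
 [0.556 0.039 0.082]
 [0.553 0.04  0.079]
 [0.557 0.036 0.08 ]
 [0.556 0.045 0.078]]
```

View pics/top0z.png

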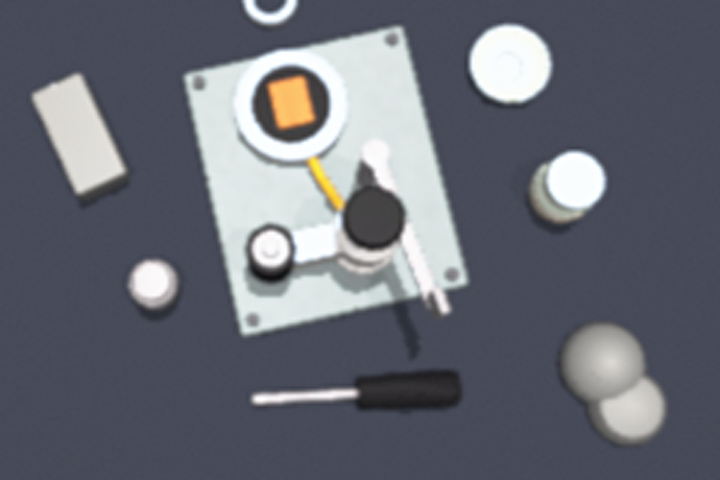

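View pics/scene0z.png

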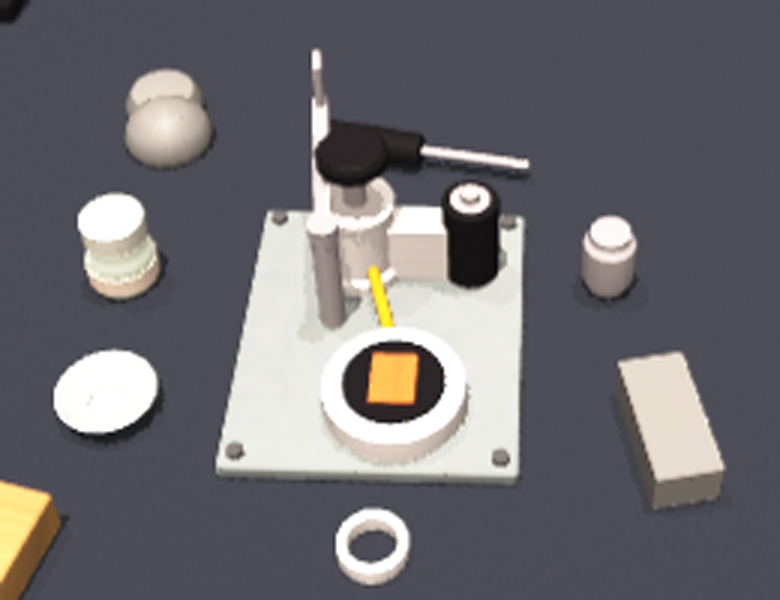

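```bash
cat >> h.py <<'E'
from scipy.spatial.transform import Rotation as Ro
def R(): return Ro.from_euler('xyz',env.read_state()['orientation'],degrees=True).as_matrix()
def to(x,y,z):
    s=env.read_state(); d=R().T@(np.array([x,y,z])-s['tcp_pos']); print('t',round(s['t'],2),'tcp',np.round(s['tcp_pos'],4),'slide (tool mm)',np.round(d*1000,1),'F',np.round(s['wrist_force'],1)); return d
E
python3 - <<'E'
from h import *
print(R().round(3))
to(.507,-.05,.25)
E
```

```text
[[ 0.     0.306  0.952]
 [ 0.     0.952 -0.306]
 [-1.     0.     0.   ]]
t 1.3 tcp [0.1835 0.5713 0.2533] slide (tool mm) [   3.3 -492.6  498. ] F [0.2 0.1 0.1]
```

```bash
python3 -m handwheel '[{"slide":[0,-0.02,0.02],"roll":0},{"slide":[0,-0.04,0.04],"roll":0},{"slide":[0,-0.042,0.042],"roll":0},{"slide":[0,-0.042,0.042],"roll":0},{"slide":[0,-0.042,0.042],"roll":0},{"slide":[0,-0.042,0.042],"roll":0},{"slide":[0,-0.042,0.042],"roll":0},{"slide":[0,-0.042,0.042],"roll":0},{"slide":[0,-0.042,0.042],"roll":0},{"slide":[0,-0.042,0.042],"roll":0},{"slide":[0,-0.042,0.042],"roll":0},{"slide":[0,-0.03,0.03],"roll":0}]' 0 20
python3 -m handwheel '[{"slide":[0,0,0],"roll":0.12},{"slide":[0,0,0],"roll":0.16},{"slide":[0,0,0],"roll":0.16},{"slide":[0,0,0],"roll":0.16},{"slide":[0,0,0],"roll":0.06},{"slide":[0,0,0],"roll":0}]'
python3 - <<'E'
from h import *
print(R().round(3))
to(.504,-.0495,.25)
E
```

```text
t: 2.8
tcp_pos: [0.4939, -0.0331, 0.2544]
orientation: [27.5, 89.6, 10.0]
wrist_force: [0.8, 1.1, 0.6]
opening: -0.0001
t: 3.55
tcp_pos: [0.4947, -0.0375, 0.2537]
orientation: [64.6, 89.6, 7.8]
wrist_force: [-0.1, 0.3, 0.6]
opening: 0.0002
[[ 0.007  0.837  0.547]
 [ 0.001  0.547 -0.837]
 [-1.     0.006  0.003]]
t 3.55 tcp [ 0.4947 -0.0375  0.2537] slide (tool mm) [ 3.8  1.2 15.1] F [-0.1  0.3  0.6]
```

```bash
python3 -m handwheel '[{"slide":[0.02,0.001,0.006],"roll":0},{"slide":[0.03,0,0.006],"roll":0},{"slide":[0.02,0,0.002],"roll":0},{"slide":[0.01,0,0],"roll":0},{"slide":[0,0,0],"roll":0}]'
python3 - <<'E'
from h import *
to(.504,-.0495,.13)
f=env.grab_frame('scene'); save(f,'s1')
p=cloud(f,np.ones((420,560),bool))
m=(abs(p[:,0]-.504)<.03)&(abs(p[:,1]+.0495)<.02)&(p[:,2]>.132)
t=p[m]; print(len(t),t.min(0),t.max(0),np.sort(t[:,2])[:12])
im=cv2.imread('pics/s1.png')[90:270,130:350]
cv2.imwrite('pics/s1z.png',cv2.resize(im,None,fx=3,fy=3,interpolation=cv2.INTER_CUBIC))
E
```

```text
t: 4.18
tcp_pos: [0.5036, -0.0495, 0.1664]
orientation: [74.1, 89.8, 17.5]
wrist_force: [0.2, 0.5, 0.4]
opening: 0.0002
t 4.17 tcp [ 0.5036 -0.0495  0.1664] slide (tool mm) [36.4  0.2  0.1] F [0.2 0.5 0.4]
821 [ 0.5015761  -0.06927458  0.14345652] [ 0.53398241 -0.02950519  0.44601609] [0.14345652 0.14375143 0.14481928 0.14483849 0.14541347 0.14543307
 0.14564994 0.14595726 0.14619178 0.14637642 0.14640774 0.14655835]
```

View pics/s1z.png

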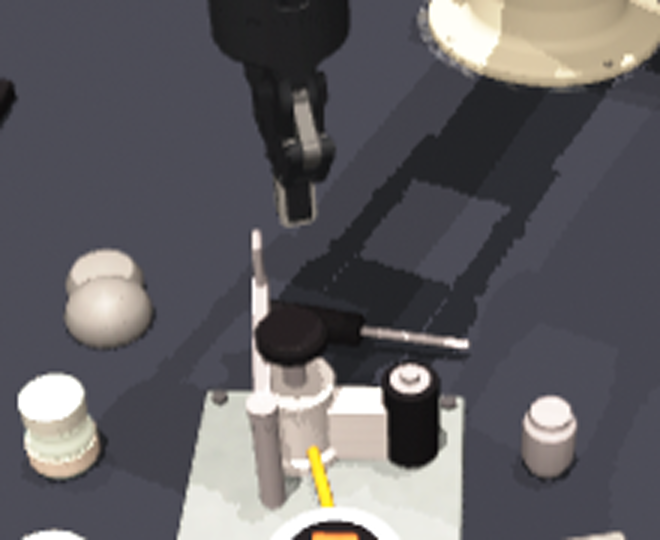

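```bash
python3 -m handwheel '[{"slide":[0.015,0,0],"roll":0},{"slide":[0.015,0,0],"roll":0},{"slide":[0.006,0,0],"roll":0},{"slide":[0,0,0],"roll":0}]'
python3 -m handwheel '[{"slide":[0,0,0.005],"roll":0},{"slide":[0,0,0.006],"roll":0},{"slide":[0,0,0.006],"roll":0},{"slide":[0,0,0.006],"roll":0},{"slide":[0,-0.001,0.006],"roll":0},{"slide":[0,-0.001,0.006],"roll":0},{"slide":[0,-0.001,0.006],"roll":0},{"slide":[0,-0.001,0.006],"roll":0}]'
python3 -c "
from h import *
to(.53,-.104,.13)"
```

```text
t: 4.72
tcp_pos: [0.5047, -0.0495, 0.13]
orientation: [61.1, 89.6, 4.5]
wrist_force: [-0.4, -0.1, 0.0]
opening: 0.0003
t: 5.72
tcp_pos: [0.5296, -0.0936, 0.1316]
orientation: [62.0, 89.5, 5.5]
wrist_force: [0.9, 0.8, -0.0]
opening: 0.0001
t 5.72 tcp [ 0.5296 -0.0936  0.1316] slide (tool mm) [ 1.6 -5.4  8.9] F [ 0.9  0.8 -0. ]
```

```bash
python3 -m handwheel '[{"slide":[0,-0.002,0.006],"roll":0},{"slide":[0,-0.002,0.006],"roll":0},{"slide":[0,0,0],"roll":0},{"slide":[0,0,-0.01],"roll":0},{"slide":[-0.01,0,-0.015],"roll":0},{"slide":[-0.025,0,0],"roll":0},{"slide":[-0.02,0,0],"roll":0}]'
python3 - <<'E'
from h import *
f=env.grab_frame('scene'); save(f,'s2')
r=env.outline_of('knob',f); print(r[0]['extent'],r[0]['p']); k=cloud(f,r[0]['region']); k=k[k[:,2]>.111]; print('knob',k.mean(0),(k.min(0)+k.max(0))/2)
p=cloud(f,np.ones((420,560),bool))
m=(abs(p[:,0]-.55)<.08)&(abs(p[:,1]+.1)<.05)&(p[:,2]>.086)&(p[:,2]<.135)
q=p[m]; d=np.hypot(q[:,0]-.6165,q[:,1]+.033)
b=q[(d>.04)&(d<.125)&(np.hypot(q[:,0]-.57,q[:,1]+.0315)>.028)]
a=np.degrees(np.arctan2(-(b[:,1]+.033),-(b[:,0]-.6165)))-14.6
print(len(b),np.radians(np.median(a)),np.round(np.radians(a[::15]),2),b[:,2].max())
to(.57,-.0315,.165)
im=cv2.imread('pics/s2.png')[90:270,130:350]
cv2.imwrite('pics/s2z.png',cv2.resize(im,None,fx=3,fy=3,interpolation=cv2.INTER_CUBIC))
E
```

```text
t: 6.6
tcp_pos: [0.516, -0.083, 0.1874]
orientation: [72.0, 89.6, 15.5]
wrist_force: [0.4, -0.3, -0.8]
opening: -0.0002
[227.7, 206.6, 27.4, 27.1] 0.71
knob [ 0.57216655 -0.03280553  0.11496346] [ 0.57032298 -0.03321171  0.11447199]
289 0.640947608434537 [0.63 0.62 0.64 0.64 0.64 0.63 0.65 0.64 0.68 0.67 0.61 0.66 0.69 0.59
 0.66 0.69 0.55 0.63 0.71 0.7 ] 0.13061078307557594
t 6.7 tcp [ 0.5171 -0.0834  0.1893] slide (tool mm) [ 24.8  72.6 -14.2] F [ 0.2 -0.3  0.2]
```

View pics/s2z.png

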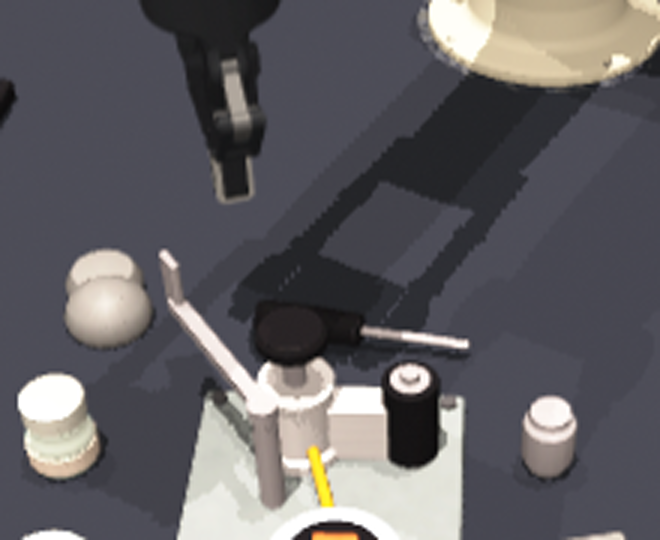

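```bash
python3 -m handwheel '[{"slide":[0,0.02,-0.004],"roll":0},{"slide":[0,0.03,-0.006],"roll":0},{"slide":[0.005,0.018,-0.004],"roll":0},{"slide":[0.015,0.004,0],"roll":0},{"slide":[0.015,0,0],"roll":0},{"slide":[0.006,0,0],"roll":0},{"slide":[0,0,0],"roll":0}]'
python3 -c "
from h import *
to(.57,-.032,.138)"
```

```text
t: 7.58
tcp_pos: [0.5698, -0.0277, 0.141]
orientation: [79.2, 89.8, 22.7]
wrist_force: [-0.3, 0.1, 0.1]
opening: -0.0002
t 7.58 tcp [ 0.5698 -0.0277  0.141 ] slide (tool mm) [ 3.  -2.2  3.7] F [-0.3  0.1  0.1]
```

```bash
python3 -m handwheel '[{"slide":[0,-0.0022,0.0037],"roll":0},{"slide":[0.003,0,0],"roll":0},{"slide":[0.003,0,0],"roll":0}]'
python3 -m handwheel '[{"slide":[0.003,0,0],"roll":0},{"slide":[0.003,0,0],"roll":0}]'
python3 -c "
from h import *
to(.57,-.032,.126)"
```

```text
t: 7.95
tcp_pos: [0.5704, -0.0331, 0.1374]
orientation: [66.5, 89.6, 9.9]
wrist_force: [-4.5, 2.4, 7.5]
opening: 0.0002
t: 8.2
tcp_pos: [0.5703, -0.0331, 0.1351]
orientation: [63.7, 89.5, 7.1]
wrist_force: [-4.8, 0.6, 8.2]
opening: 0.0002
t 8.2 tcp [ 0.5703 -0.0331  0.1351] slide (tool mm) [ 9.1  0.3 -1.2] F [-4.8  0.6  8.2]
```

```bash
python3 -m handwheel '[{"slide":[0.006,0,0],"roll":0},{"slide":[0.006,0,0],"roll":0}]'
python3 -c "
from h import *
to(.57,-.032,.126)"
```

```text
t: 8.45
tcp_pos: [0.5704, -0.0331, 0.1281]
orientation: [59.6, 89.3, 3.0]
wrist_force: [-6.6, 0.7, 10.9]
opening: -0.0001
t 8.45 tcp [ 0.5704 -0.0331  0.1281] slide (tool mm) [ 2.1  0.3 -1.2] F [-6.6  0.7 10.9]
```

```bash
python3 -m handwheel '[{"slide":[0.0045,0,0],"roll":0}]'; python3 -m handwheel '[{"slide":[0.002,0,0],"roll":0}]'
python3 -m handwheel '[{"slide":[-0.008,0,0],"roll":0},{"slide":[-0.008,0,0],"roll":0},{"slide":[-0.006,0,0],"roll":0},{"slide":[0,0,0],"roll":0}]'
cat > pin.py <<'E'
from h import *
import sys
to(.57,-.032,.138)
f=env.grab_frame('scene'); 
p=cloud(f,np.ones((420,560),bool))
t=p[(np.hypot(p[:,0]-.5525,p[:,1]-.0355)<.005)&(p[:,2]<.13)]; print('pin top z',np.percentile(t[:,2],[50,80,95]),len(t))
k=p[(np.hypot(p[:,0]-.57,p[:,1]+.032)<.017)&(p[:,2]<.125)]; print('knob z',np.median(k[:,2]))
if len(sys.argv)>1:
    save(f,sys.argv[1]); im=cv2.imread(f'pics/{sys.argv[1]}.png')[90:270,130:350]
    cv2.imwrite(f'pics/{sys.argv[1]}z.png',cv2.resize(im,None,fx=3,fy=3,interpolation=cv2.INTER_CUBIC))
E
python3 pin.py s3
```

```text
t: 8.57
tcp_pos: [0.5703, -0.0331, 0.1263]
orientation: [58.4, 89.2, 1.8]
wrist_force: [-6.2, 0.7, 12.6]
opening: 0.0
t: 8.7
tcp_pos: [0.5703, -0.0331, 0.127]
orientation: [57.4, 89.2, 0.8]
wrist_force: [-6.6, 0.9, 11.4]
opening: 0.0003
t: 9.2
tcp_pos: [0.5705, -0.0332, 0.1519]
orientation: [56.2, 89.0, -0.4]
wrist_force: [0.1, -0.0, -0.7]
opening: -0.0
t 9.2 tcp [ 0.5705 -0.0332  0.1519] slide (tool mm) [13.9  0.  -1.4] F [ 0.1 -0.  -0.7]
pin top z [0.08277618 0.08746036 0.08807752] 44
knob z 0.11131688774729487
```

View pics/s3z.png

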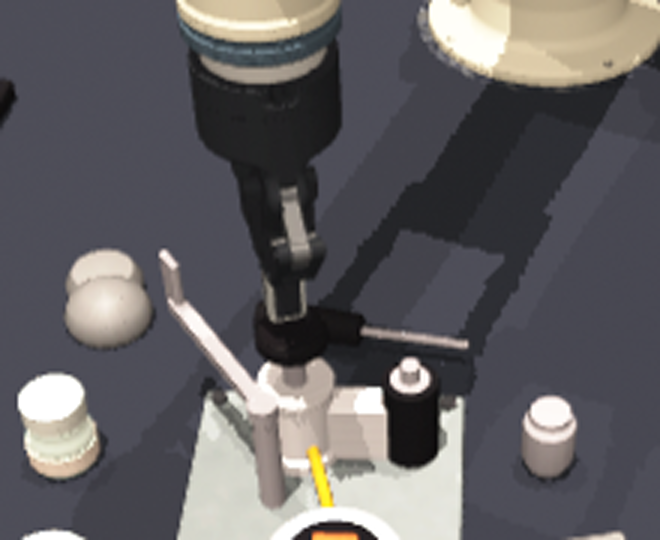

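```bash
python3 -m handwheel '[{"slide":[0.012,0,-0.001],"roll":0},{"slide":[0.006,0,0],"roll":0},{"slide":[0.006,0,0],"roll":0},{"slide":[0.006,0,0],"roll":0},{"slide":[0.005,0,0],"roll":0}]'; python3 -m handwheel '[{"slide":[0.0035,0,0],"roll":0}]'

```

```text
t: 9.88
tcp_pos: [0.5706, -0.0323, 0.1238]
orientation: [53.7, 88.7, -2.9]
wrist_force: [-16.4, 1.0, 35.5]
opening: 0.0001
t: 10.0
tcp_pos: [0.5704, -0.0323, 0.124]
orientation: [53.0, 88.6, -3.6]
wrist_force: [-9.2, 0.4, 15.7]
opening: -0.0002
```

```bash
python3 -m handwheel '[{"slide":[-0.008,0,0],"roll":0},{"slide":[-0.008,0,0],"roll":0},{"slide":[-0.006,0,0],"roll":0},{"slide":[0,0,0],"roll":0}]'
python3 pin.py s4
```

```text
t: 10.5
tcp_pos: [0.5692, -0.0321, 0.1454]
orientation: [53.2, 88.7, -3.3]
wrist_force: [0.4, -0.2, -0.1]
opening: 0.0004
t 10.5 tcp [ 0.5692 -0.0321  0.1454] slide (tool mm) [7.4 0.6 0.3] F [ 0.4 -0.2 -0.1]
pin top z [0.08863054 0.09548015 0.09685461] 58
knob z 0.08229644875487468
```

View pics/s4z.png

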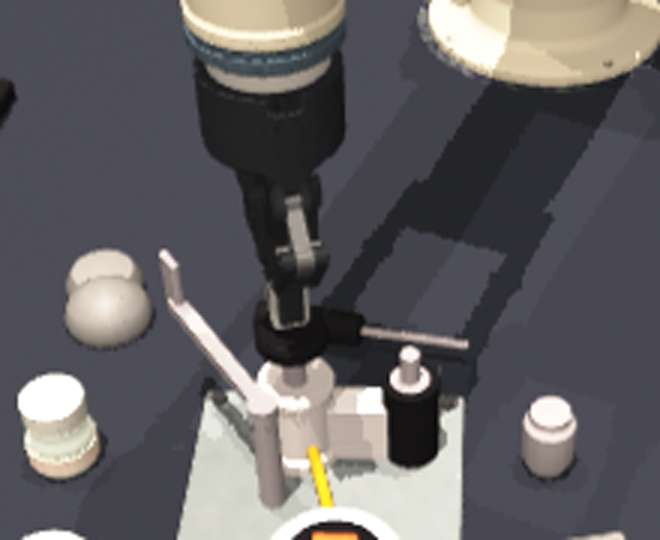

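```bash
python3 -m handwheel '[{"slide":[0.006,0,0],"roll":0},{"slide":[0.005,0,0],"roll":0},{"slide":[0.0045,0,0],"roll":0},{"slide":[0.0045,0,0],"roll":0}]'

```

```text
t: 11.05
tcp_pos: [0.5693, -0.0321, 0.1271]
orientation: [52.8, 88.7, -3.8]
wrist_force: [-5.7, 0.9, 12.4]
opening: 0.0001
```

```bash
python3 -m handwheel '[{"slide":[0.004,0,0],"roll":0}]'

```

```text
t: 11.18
tcp_pos: [0.5692, -0.0321, 0.1248]
orientation: [52.7, 88.6, -3.9]
wrist_force: [-6.7, 1.0, 13.3]
opening: 0.0001
```

Good depth, gentle. Release.

```bash
python3 -m handwheel '[{"slide":[-0.008,0,0],"roll":0},{"slide":[-0.008,0,0],"roll":0},{"slide":[-0.006,0,0],"roll":0},{"slide":[0,0,0],"roll":0}]'
python3 pin.py s5
```

```text
t: 11.68
tcp_pos: [0.5684, -0.032, 0.1465]
orientation: [52.8, 88.7, -3.7]
wrist_force: [-1.5, 0.1, 0.1]
opening: 0.0001
t 11.68 tcp [ 0.5684 -0.032   0.1465] slide (tool mm) [8.5 1.2 0.7] F [-1.5  0.1  0.1]
pin top z [0.09450229 0.1035554  0.10523812] 82
knob z 0.08388759674548507
```

```bash
python3 -m handwheel '[{"slide":[0.006,0.001,0.001],"roll":0},{"slide":[0.006,0,0],"roll":0},{"slide":[0.0045,0,0],"roll":0},{"slide":[0.0045,0,0],"roll":0}]'

```

```text
t: 12.22
tcp_pos: [0.57, -0.0324, 0.1273]
orientation: [52.4, 88.7, -4.2]
wrist_force: [-5.0, 1.7, 11.2]
opening: -0.0
```

```bash
python3 -m handwheel '[{"slide":[0.004,0,0],"roll":0}]'

```

```text
t: 12.35
tcp_pos: [0.57, -0.0323, 0.1249]
orientation: [52.3, 88.6, -4.2]
wrist_force: [-5.2, 1.3, 13.4]
opening: 0.0
```

```bash
python3 -m handwheel '[{"slide":[-0.008,0,0],"roll":0},{"slide":[-0.008,0,0],"roll":0},{"slide":[-0.006,0,0],"roll":0},{"slide":[0,0,0],"roll":0}]'
python3 pin.py s6
```

```text
t: 12.85
tcp_pos: [0.5693, -0.0323, 0.1467]
orientation: [52.4, 88.7, -4.1]
wrist_force: [0.7, -0.4, 0.6]
opening: 0.0003
t 12.85 tcp [ 0.5693 -0.0323  0.1467] slide (tool mm) [8.7 0.6 0. ] F [ 0.7 -0.4  0.6]
pin top z [0.0978127  0.11113171 0.11448588] 103
knob z 0.08440407881513701
```

View pics/s6z.png

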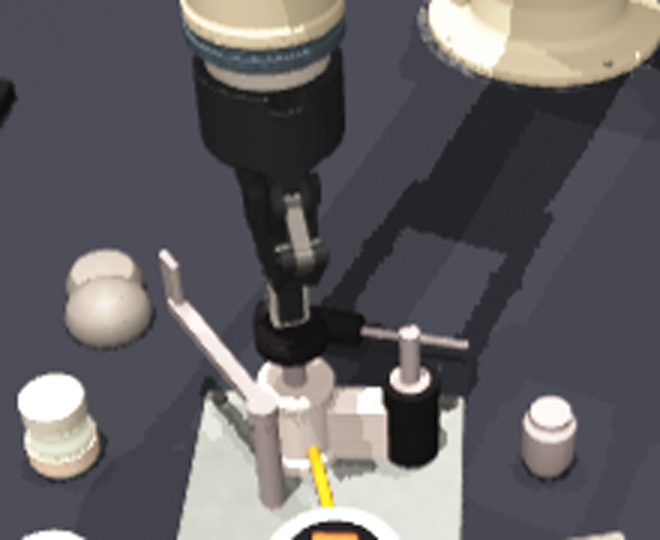

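```bash
python3 -m handwheel '[{"slide":[0.006,0,0],"roll":0},{"slide":[0.006,0,0],"roll":0},{"slide":[0.0045,0,0],"roll":0},{"slide":[0.0045,0,0],"roll":0}]'

```

```text
t: 13.4
tcp_pos: [0.5694, -0.0323, 0.1274]
orientation: [52.1, 88.7, -4.5]
wrist_force: [-5.5, 0.4, 11.6]
opening: 0.0002
```

```bash
python3 -m handwheel '[{"slide":[0.0038,0,0],"roll":0}]'

```

```text
t: 13.52
tcp_pos: [0.5694, -0.0323, 0.1253]
orientation: [51.9, 88.6, -4.7]
wrist_force: [-5.4, 0.3, 12.0]
opening: -0.0003
```

```bash
python3 -m handwheel '[{"slide":[-0.008,0,0],"roll":0},{"slide":[-0.008,0,0],"roll":0},{"slide":[-0.015,0,0],"roll":0},{"slide":[-0.03,0,0],"roll":0},{"slide":[-0.03,0,0],"roll":0},{"slide":[-0.02,0,0],"roll":0},{"slide":[0,0,0],"roll":0},{"slide":[0,0,0],"roll":0}]'
python3 pin.py s7
python3 - <<'E'
from h import *
f=env.grab_frame('scene')
for n in ['lens','dish','jar','slidebox','extring','mouse','driver']:
    r=env.outline_of(n,f)
    if r: print(n,round(r[0]['p'],2),np.round(r[0]['extent']),np.round(np.median(cloud(f,r[0]['region']),0),3))
E
```

```text
t: 14.52
tcp_pos: [0.5658, -0.032, 0.2375]
orientation: [52.4, 88.9, -4.1]
wrist_force: [0.6, 0.1, -0.3]
opening: -0.0003
t 14.53 tcp [ 0.5658 -0.032   0.2375] slide (tool mm) [99.5  2.   1.2] F [ 0.6  0.1 -0.3]
pin top z [0.09646083 0.1091206  0.11432524] 98
knob z 0.11328887170048957
lens 0.86 [310. 236.  20.  25.] [0.541 0.119 0.04 ]
dish 0.69 [142. 281.  32.  26.] [ 0.7   -0.147  0.009]
jar 0.77 [150. 232.  29.  33.] [ 0.619 -0.174  0.042]
slidebox 0.58 [332. 293.  36.  52.] [0.651 0.18  0.029]
extring 0.74 [234. 331.  18.  24.] [0.758 0.043 0.01 ]
mouse 0.59 [166. 191.  30.  33.] [ 0.485 -0.208  0.02 ]
driver 0.69 [250. 200.  70.  14.] [ 0.459 -0.039  0.02 ]
```

View pics/s7z.png

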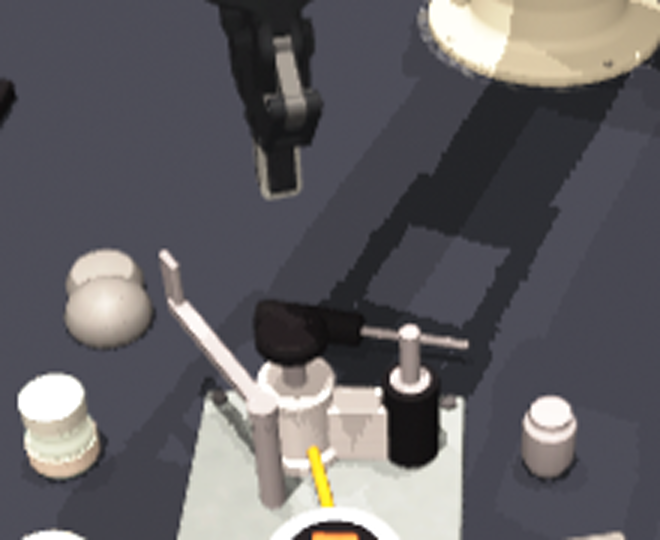

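```bash
python3 - <<'E'
from h import *
f=env.grab_frame('scene')
r=env.outline_of('knob',f); print(r[0]['extent'])
p=cloud(f,r[0]['region']); t=p[(np.hypot(p[:,0]-.57,p[:,1]+.032)<.015)]; print(np.percentile(t[:,2],[10,50,90]))
print(np.histogram(p[:,2],bins=np.arange(.07,.13,.005)))
g=env.grab_frame('scene'); a=[w(g,u,v)[2] for u in range(222,234,3) for v in range(194,206,3)]; print(np.round(a,3))
p=cloud(g,np.ones((420,560),bool)); t=p[(np.hypot(p[:,0]-.5525,p[:,1]-.0355)<.008)&(p[:,2]<.13)]; print('pinmax',np.sort(t[:,2])[-12:])
E
```

```text
[226.9, 206.6, 26.7, 25.2]
[0.08254654 0.11532393 0.11697211]
(array([  3,  10,  13,   8,   1,   0,   8,  28, 144, 162,   0]), array([0.07 , 0.075, 0.08 , 0.085, 0.09 , 0.095, 0.1  , 0.105, 0.11 ,
       0.115, 0.12 , 0.125]))
[0.115 0.115 0.116 0.115 0.115 0.115 0.117 0.117 0.116 0.117 0.115 0.115
 0.116 0.115 0.115 0.117]
pinmax [0.11438589 0.11443782 0.11461498 0.11465885 0.11476979 0.11482767
 0.11497367 0.1151461  0.11534428 0.11547528 0.11556005 0.11570332]
```

The knob top is back at 116 mm and the pin top is at 115 mm, unchanged by the extra stroke.

```bash
python3 -c "
from h import *
print(env.close_job())"
```

```text
the job is handed in; nothing more can be done
None
```

The pump is ready: the catch is out of the way, the pin is fully out and the plunger is back up. I handed the job in at about 15 s of the 48 s allowed, with the gripper clear of everything.

- **Catch:** I pushed it from about 0.13 to about 0.64 rad with the closed fingertips, well past the 0.34 rad where the knob is free.
- **Pumping:** I made five strokes. The pin top rose over the first four: roughly 0.082, 0.089, 0.097, 0.106, then 0.115 m. The fifth stroke left it at 0.115 m, which is fully out.
- **Plunger:** The last measurement put the knob top at about 0.116 m, its height when up.
- **Bystanders:** Six of the seven were within about 2 mm of where they started. The screwdriver's network reading differed by about 7 mm. The knob partly hides it, and in the pictures it had not moved.

**Disagreements:**
- **Second stroke:** It bottomed out, reading about 36 N downward at the wrist with 16 N sideways. I eased the later strokes to about 12–13 N.
- **Sideways force:** The other strokes showed 5–9 N sideways, and I did not find the cause.
- **Tool tilt:** The tool drifted about 1.4° from vertical, with no visible effect.

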